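# Hold the UV hand lamp over the spotted plate

### The arm

A 6-joint arm with a two-finger parallel gripper is mounted at the origin on the work surface. World frame = base frame: x ahead of the robot, y to its left, z up, the work surface at z = 0. Lengths are in mm, angles in rad, forces in N, time in s.
With the tool pointing down it reaches from about 425 to 925 mm from the base axis. Payload 12.5 kg.
Tool frame: the origin (TCP) lies at the very end of the fingers, on their centre line; the grasp point (between the pads) lies 19 mm behind it; x points along the fingers, y is the direction in which the jaws open and shut, and the axes are right-handed (so a half turn about x gives the same grasp; the last joint's range is limited). The gripper opens to 85 mm and grips with 20 to 120 N. Pads are 22 mm wide; open, the fingers measure 114 mm over their backs; the gripper's body (76 mm by 85 mm) begins 54 mm behind the grasp point. The pads swing forward as they close: fully open they stand 13 mm farther back than shut.
Start: joints at [1.101, 0.491, 1.559, -0, 1.092, -0.106], TCP at [222.376, 584.118, 231.327] pointing down, gripper open.
Joint ranges: [-3.1, 3.1], [-0.84, 2.19], [0.05, 2.79], [-1.13, 4.28], [0.06, 2.93], [-2.69, 2.69]. Speed limits (rad/s): [2.22, 2.22, 2.79, 3.14, 3.14, 3.14].

### API

Orientations are given as a rotation vector (axis times angle).
In Python, from plant import state, read_camera, camera_model, close_job, boxes_of, regions_of gives the robot as it stands.
- The arm moves only by the tool play_rows, never from a script. Its argument "moves" is a list of rows, each a list of 3 entries, a list of its own where there are three numbers: the shift along the tool's x, y, z in units of 50 mm (1.0 is 50 mm), then the turn, a rotation vector about the tool's x, y, z in units of 5 degrees (1.0 is 5 degrees), then the closure, from 0 (fully open) to 1 (shut). A call has 1 to 8 rows; each row is the pose to reach, as a shift and turn from the pose measured when the call began, along the tool's axes at that moment; what a row does not reach only later rows make up. A row lasts 1/8 s, in which the tool goes at most 62.5 mm and 10.7 degrees, less where a joint would pass 70% of its speed; a pose out of reach is approached as far as the arm can. A call with a gripper value outside its range is refused whole. The fingers move at their own pace and stop on an object; "force" is the grip in N (left out, the last holds). Time passes only in rows, so rows that repeat a pose let the fingers close. It gives the time, the measured TCP pose, the force and the opening at its end, in the units of the state.
- state(): the state, without advancing time (a new reading comes with each control period).
- read_camera(name): name is "scene" or "top"; returns (picture, depth): 480x640x3 uint8, red, green, blue; 480x640 float32, mm along the optical axis (not along the pixel's ray), 0 where there is no reading.
- camera_model(name): a dict with "intrinsics" (3x3 intrinsics, pixels), "rvec" (rotation vector, rad) and "tvec" (3), from world to camera coordinates, as OpenCV has them. Camera axes: x right, y down, z forward; pixel columns grow to the right and rows downward; lengths in mm; the calibration is good to about 2 mm. A picture is of the moment at which its call begins. camera_model takes no time and is no camera call.
- close_job(): hands the job in, once; it reports no verdict.
Trained networks look in the newest picture that a camera, given by its name, has taken for a name from the list of things; names that differ only in an ending like _2 or _b are one class to them, and where a whole thing is asked for, a point or a joint stands for the part that bears it (a point fixed in the world has none). Each returns a list of dicts, best first, with "conf" (0 to 1); they miss things now and then, are a little off and sometimes report something else, mostly with a low value. They report only what shows in the picture. A call takes as long as a camera call.
- boxes_of(thing, camera): "point" ([x, y, z] in mm, in world coordinates, good to about 4 mm: the middle of the surface that is visible of it).
- regions_of(thing, camera): "pixels" (480x640 bool, what is visible of it).
The state is a dict: "time_s": time; "joint_positions": joint angles; "qvel": joint speeds; "joint_efforts": joint torques, N m; "tcp_pos": TCP position; "eef_rot": TCP orientation; "wrist_force": force on the tool from outside, world axes, zero at the start; "wrist_torque": the same for the moment, N m; "opening": opening from 0.0 (shut) to 1.0 (fully open).
Only numpy, scipy, OpenCV 4.12 (cv2) and the standard library are available. Lean on these libraries where they do the work, as an engineer would, in place of code of your own. Each camera call takes 0.05 s, during which the arm holds its last target. There are 200 camera calls.

### The job

Pull open the top drawer of the blue-fronted drawer unit, take out the white UV hand lamp by its black grip and carry it over the rack of dropper bottles, not round its ends. Finish still holding the lamp level and still, about a centimetre above the white spotted plate in the yellow tray, centred on the plate and lined up lengthwise with it (either way round), and never let the lamp touch the plate or its tray. Leave the bottles and the jug standing where they are; the drawer may stay open.

Things in the scene. Friction and masses are not known exactly. Their poses are not given: they have to be found in the camera images.
- cab_drawer0 (a joint): how far the top drawer of the drawer unit is pulled out, in m: 0 shut, 0.18 at its stop. It slides along the handle point's own -x axis (towards the robot), with about 1 to 2 N of friction and some damping, and stays where it is left. Pulled out 0.13 it leaves room to take the lamp.
- cab_drawer0_handle (a point): middle of the top drawer's steel bar handle: a level round bar 11 mm thick and 120 mm long along this point's y, standing 35 mm clear (bar centre to face) of the drawer's front; it moves with the drawer. Its axes: x into the unit, z up. The bar lies 38 mm below the unit's top, 136 mm above the bench. It can be pinched from above, the fingers closing along x.
- cab_front (a point): middle of the top front edge of the drawer unit, a white box with two blue drawer fronts, fixed on the bench: 260 mm deep (its x), 240 mm wide (y), 174 mm high, fronts looking along -x. The point lies 174 mm up, in the plane of the shut fronts. The top drawer's floor is 97 mm above the bench, side walls rise to 152 mm, its front to 162 mm; its inside is 215 mm (x) by 198 mm (y) and when shut begins 21 mm behind the point.
- lamp: UV hand lamp lying in the top drawer, window down: white body 46 (x) by 110 (y, its length) by 26 mm high; black upright grip rib along the middle of its top, 12 mm thick (x), 64 mm long (y), 26 to 56 mm above the underside. Origin: centre of its underside, z up. 0.15 to 0.3 kg, balanced. It lies roughly parallel to the handle bar, its middle 50 to 75 mm behind the inside of the drawer's front.
- plate_tray: shallow yellow tray, fixed on the bench, 66 mm (x) by 116 mm (y, its length) by 8 mm high, with a white plate lying flush in it; origin at the centre of its underside.
- plate_mid (a point): centre of the upper face of the white plate with violet spots in the yellow tray, 8 mm above the bench; the plate is 50 mm (x) by 100 mm (y, its length); z up.
- slide_tray: a grey tray of the same size with two greenish glass slides, fixed on the bench: not the target. It and the yellow tray swap places from one time to the next.
- rack: white open rack fixed on the bench between the drawer unit and the trays, 224 mm (x, its length) by 60 mm (y) by 45 mm high; origin at the centre of its underside. Four dropper bottles stand in it.
- dropper0: loose brown dropper bottle with a red teat standing in the rack, 43 mm across, 112 mm high; its top is 117 mm above the bench. Origin at the centre of its underside.
- dropper1: loose brown dropper bottle with a red teat standing in the rack, 43 mm across, 112 mm high; its top is 117 mm above the bench. Origin at the centre of its underside.
- dropper2: loose brown dropper bottle with a red teat standing in the rack, 43 mm across, 112 mm high; its top is 117 mm above the bench. Origin at the centre of its underside.
- dropper3: loose brown dropper bottle with a red teat standing in the rack, 43 mm across, 112 mm high; its top is 117 mm above the bench. Origin at the centre of its underside.
- jug: loose clear plastic jug on the right of the trays, 90 mm across with a handle on its +y side, 110 mm high; origin at the centre of its underside.
- wash_bottle: loose white wash bottle with a bent spout beyond the rack, 64 mm across, 198 mm high with its spout; origin at the centre of its underside.

How it is judged:
By the outcome, as a careful person would: the job done as asked, in the order asked, and still so for the second after the job is handed in, while the arm keeps its last pose, push and grip.
It also fails if it takes over 51 s, if anything falls off the work surface, if the arm or the gripper's body presses on something with over 40 N, if the wrist force passes 120 N, or if a joint passes its speed limit or range.

## Working session

There is one attempt and no reset: what is moved stays moved. The work goes in short steps, Python scripts to look and compute and a tool call to move; the robot and the scene stay as the last step left them, time stands still between calls to the robot, and variables do not carry over. Pictures are saved under pics/ and viewed, about 8 in all and at most 12, crops included, and the job is handed in when it is done.

Besides the shell and the picture viewer there is one more tool, called after "Call:" in YAML: its name, and indented under it one key for each argument. play_rows: Moves the arm, as the interface text tells. Its arguments: {"type":"object","properties":{"moves":{"type":"array"},"force":{"type":"number"}},"required":["moves"]}

```bash
mkdir -p pics; ls; cat > h.py <<'E'
import numpy as np, cv2
from plant import *
from scipy.spatial.transform import Rotation as R
def cloud(cam,d):
    m=camera_model(cam);K=np.array(m['intrinsics']);Rm=R.from_rotvec(np.ravel(m['rvec'])).as_matrix();t=np.ravel(m['tvec'])
    v,u=np.mgrid[:480,:640]
    p=np.stack([(u-K[0,2])/K[0,0]*d,(v-K[1,2])/K[1,1]*d,d],-1)
    return (p-t)@Rm
def proj(cam,P):
    m=camera_model(cam)
    return cv2.projectPoints(np.array(P,float).reshape(-1,1,3),np.ravel(m['rvec']),np.ravel(m['tvec']),np.array(m['intrinsics']),None)[0].reshape(-1,2)
def move_to(P,rv=None,axes=None):
    s=state();Rt=R.from_rotvec(s['eef_rot'])
    print('shift',np.round(Rt.inv().apply(np.array(P)-s['tcp_pos'])/50,3))
    if axes is not None:
        print('turn',np.round(np.degrees((Rt.inv()*R.from_matrix(axes)).as_rotvec())/5,3))
E
python3 - <<'E'
from h import *
ims=[]
for c in ['scene','top']:
    p,d=read_camera(c); cv2.imwrite(f'pics/{c}0.png',p[:,:,::-1]); np.savez(f'{c}0.npz',p=p,d=d)
    for th in ['cab_drawer0_handle','cab_front','lamp','plate_tray','plate_mid','slide_tray','rack','dropper0','jug','wash_bottle']:
        try: print(c,th,[(np.round(b['point']).tolist(),round(b['conf'],2)) for b in boxes_of(th,c)][:5])
        except Exception as e: print(c,th,e)
s=state();print(s['time_s'],s['tcp_pos'],s['eef_rot'],R.from_rotvec(s['eef_rot']).as_matrix().round(3))
E
```

```text
pics
scene cab_drawer0_handle [([612.0, 241.0, 142.0], 0.73)]
scene cab_front [([806.0, 296.0, 177.0], 0.62), ([624.0, -244.0, 7.0], 0.35)]
scene lamp []
scene plate_tray [([624.0, -244.0, 7.0], 0.94), ([630.0, 33.0, 66.0], 0.42)]
scene plate_mid [([623.0, -247.0, 10.0], 0.9)]
scene slide_tray [([466.0, -234.0, 9.0], 0.63)]
scene rack [([561.0, 52.0, 28.0], 0.74)]
scene dropper0 [([473.0, 49.0, 70.0], 0.84), ([634.0, 28.0, 66.0], 0.78), ([585.0, 34.0, 67.0], 0.57), ([612.0, 239.0, 144.0], 0.52)]
scene jug [([656.0, -392.0, 71.0], 0.71)]
scene wash_bottle [([794.0, -60.0, 106.0], 0.63)]
top cab_drawer0_handle [([633.0, 238.0, 155.0], 0.75)]
top cab_front [([748.0, 258.0, 171.0], 0.94), ([625.0, -246.0, 8.0], 0.75)]
top lamp [([626.0, -246.0, 14.0], 0.42)]
top plate_tray [([550.0, 28.0, 28.0], 0.68), ([624.0, -246.0, 10.0], 0.58)]
top plate_mid [([624.0, -246.0, 10.0], 0.93), ([577.0, 26.0, 65.0], 0.59)]
top slide_tray [([460.0, -242.0, 12.0], 0.56)]
top rack [([548.0, 29.0, 27.0], 0.9)]
top dropper0 [([472.0, 38.0, 65.0], 0.98), ([524.0, 32.0, 67.0], 0.94), ([630.0, 21.0, 64.0], 0.72), ([579.0, 27.0, 68.0], 0.64)]
top jug [([646.0, -425.0, 49.0], 0.94)]
top wash_bottle [([772.0, -71.0, 129.0], 0.79)]
1.1 [222.37505532 584.11400388 231.33647109] [ 0.28551974  1.55184741 -0.28539105] [[ 0.     0.356  0.935]
 [ 0.     0.935 -0.356]
 [-1.     0.     0.   ]]
```

```bash
python3 - <<'E'
import cv2,numpy as np
a=cv2.imread('pics/scene0.png');b=cv2.imread('pics/top0.png')
cv2.imwrite('pics/both0.png',cv2.resize(np.vstack([a,b]),None,fx=.62,fy=.62,interpolation=cv2.INTER_AREA))
from h import *
for c in ['scene','top']:
    z=np.load(c+'0.npz');P=cloud(c,z['d']);ok=z['d']>0
    # cabinet top
    m=ok&(abs(P[...,2]-174)<5)&(P[...,0]>550)&(P[...,1]>50)
    rect=cv2.minAreaRect(P[m][:,:2].astype(np.float32)); print(c,m.sum(),rect,cv2.boxPoints(rect).round(0).tolist(), P[m][:,2].mean())
    hs=cv2.cvtColor(z['p'],cv2.COLOR_RGB2HSV)
    m=ok&(P[...,2]<20)&(P[...,1]<-100)&(hs[...,0]>18)&(hs[...,0]<35)&(hs[...,1]>110)
    print(m.sum(),cv2.minAreaRect(P[m][:,:2].astype(np.float32)))
    r=regions_of('cab_drawer0_handle',c)
    if r:
        q=P[r[0]['pixels']&ok]; print('h',len(q),np.percentile(q,[5,50,95],axis=0).round(0).tolist())
E
```

```text
scene 13775 ((765.375732421875, 270.8519592285156), (248.73550415039062, 241.67355346679688), 13.46261215209961) [[616.0, 359.0], [673.0, 124.0], [914.0, 182.0], [858.0, 417.0]] 174.53685633757715
1374 ((-59.8603515625, -411.29052734375), (1449.6317138671875, 606.4992065429688), 32.74367141723633)
h 338 [[530.0, 176.0, 4.0], [600.0, 234.0, 141.0], [623.0, 289.0, 148.0]]
top 17332 ((768.269287109375, 274.02545166015625), (246.45716857910156, 242.03866577148438), 13.53670883178711) [[620.0, 363.0], [677.0, 128.0], [916.0, 185.0], [860.0, 421.0]] 173.74885286584623
645 ((624.7725219726562, -248.88169860839844), (121.51518249511719, 69.9823989868164), 89.98712921142578)
h 2136 [[594.0, 139.0, 110.0], [632.0, 238.0, 154.0], [665.0, 340.0, 163.0]]
```

View pics/both0.png

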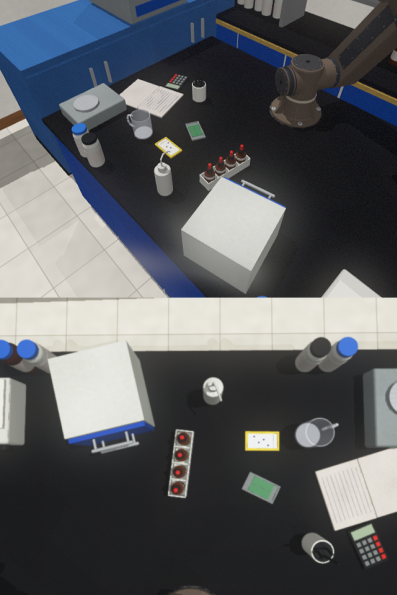

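The view shows the cabinet at the left of the top view, yawed about 13.5°, with the bar in front of it. The yellow tray sits at composite pixel (262,441), lengthwise along world y, with the jug to its right. The rack (180,463) lies between the cabinet and the trays. Next I'll measure the handle bar and the plate more precisely.

```bash
python3 - <<'E'
from h import *
f=np.array([648.,245.5]);yaw=np.radians(13.5);X=np.array([np.cos(yaw),np.sin(yaw)]);Y=np.array([-X[1],X[0]])
for c in ['scene','top']:
    z=np.load(c+'0.npz');P=cloud(c,z['d']);ok=z['d']>0
    a=(P[...,:2]-f)@X;b=(P[...,:2]-f)@Y
    m=ok&(P[...,2]>128)&(P[...,2]<147)&(a<-20)&(a>-60)&(abs(b)<75)
    q=P[m];print(c,len(q),q.mean(0).round(1),'a med',np.median(a[m]),'b range',np.percentile(b[m],[1,99]).round(1),'z95',np.percentile(q[:,2],95),
      'slope deg',np.degrees(np.arctan(np.polyfit(b[m],a[m],1)[0])))
    m=ok&(abs(P[...,2]-174)<4)&(abs(b)<100)&(a>-20)&(a<60)
    for lo in (-90,-30,30):
        n=m&(b>lo)&(b<lo+60); print(' top edge a',np.percentile(a[n],[0.5,2]).round(1))
    m=ok&(abs(P[...,2]-174)<5)&(a>20)&(a<220);print(' sides b',np.percentile(b[m],[.5,99.5]).round(1))
    hs=cv2.cvtColor(z['p'],cv2.COLOR_RGB2HSV)
    v,u=np.mgrid[:480,:640]
    m=ok&(np.hypot(P[...,0]-624,P[...,1]+247)<90)&(P[...,2]<25)&((hs[...,2]>120))
    m=cv2.morphologyEx(m.astype(np.uint8),cv2.MORPH_OPEN,np.ones((3,3)))>0
    # intersect rays with z=8 for cleaner xy
    C=cloud(c,np.zeros((480,640),np.float32))[0,0]; D=cloud(c,np.ones((480,640),np.float32))-C
    G=C+D*((8-C[2])/D[...,2])[...,None]
    print(' tray',m.sum(),cv2.minAreaRect(G[m][:,:2].astype(np.float32)),G[m][:,:2].mean(0),'z',np.median(P[m][:,2]))
    e=np.linalg.eigh(np.cov(G[m][:,:2].T))[1][:,1];print(' long axis deg',np.degrees(np.arctan2(e[1],e[0])))
s=state();Fr=f+0*X
E
```

```text
scene 326 [600.7 234.  140.5] a med -48.74573684815431 b range [-64.3  61.2] z95 144.19054661681707 slope deg 0.17365525842153412
 top edge a [-2.  -0.9]
 top edge a [-2.1 -1.1]
 top edge a [-3.2 -1.3]
 sides b [-121.1  117.3]
 tray 729 ((623.9197998046875, -248.50479125976562), (120.92859649658203, 69.70191192626953), 89.61219024658203) [ 622.98057297 -247.71817812] z 8.629794822916773
 long axis deg 90.92472678933437
top 507 [603.8 233.1 139.8] a med -48.34314329393836 b range [-64.1  60.3] z95 142.7968477044538 slope deg 0.11179181370937749
 top edge a [0.6 1.4]
 top edge a [0.9 1.4]
 top edge a [0.8 1.3]
 sides b [-120.2  118.2]
 tray 1769 ((625.1517333984375, -247.72462463378906), (118.43791961669922, 66.90901184082031), 89.9459228515625) [ 624.8340193  -247.33536466] z 7.737073328337283
 long axis deg 89.5013238000334
```

```bash
cat >> h.py <<'E'
def axes(deg):
    c,s=np.cos(np.radians(deg)),np.sin(np.radians(deg))
    return np.array([[0,0,-1],[c,s,0],[s,-c,0]]).T
E
python3 - <<'E'
from h import *
move_to([601,232.5,215],axes=axes(13.5))
E
```

```text
shift [ 0.327 -3.877  9.579]
turn [ 1.1131e+01 -1.0000e-03 -1.0000e-03]
```

Call:
play_rows:
  moves:
    - [[0, -0.5, 1.2], [1.4, 0, 0], 0.7]
    - [[0, -1, 2.4], [2.8, 0, 0], 0.7]
    - [[0, -1.5, 3.6], [4.2, 0, 0], 0.7]
    - [[0, -2, 4.8], [5.6, 0, 0], 0.7]
    - [[0, -2.4, 6], [7, 0, 0], 0.7]
    - [[0, -2.9, 7.2], [8.4, 0, 0], 0.7]
    - [[0.2, -3.4, 8.4], [9.8, 0, 0], 0.7]
    - [[0.3, -3.88, 9.58], [11.13, 0, 0], 0.7]

```text
time_s: 2.2
tcp_pos: [589.4, 242.8, 217.7]
eef_rot: [1.037, 1.31, -1.037]
wrist_force: [0.4, 0.5, 0.8]
opening: 0.3
```

Call:
play_rows:
  moves:
    - [[0, 0, 0], [0, 0, 0], 0.7]
    - [[0, 0, 0], [0, 0, 0], 0.7]

```text
time_s: 2.45
tcp_pos: [589.3, 242.7, 217.6]
eef_rot: [1.037, 1.31, -1.037]
wrist_force: [-0.8, 0.9, -0.2]
opening: 0.3
```

```bash
python3 - <<'E'
from h import *
move_to([601,232.5,120],axes=axes(13.5))
s=state();print(s['opening'],s['time_s'],s['tcp_pos'])
p,d=read_camera('scene');cv2.imwrite('pics/s1.png',cv2.resize(p[240:400,300:520,::-1],None,fx=3,fy=3));q,d2=read_camera('top');cv2.imwrite('pics/t1.png',q[...,::-1])
P=cloud('scene',d);m=(d>0)&(np.hypot(P[...,0]-601,P[...,1]-232.5)<60)&(P[...,2]>150)&(P[...,2]<240);print(m.sum(),np.percentile(P[m],[2,50,98],axis=0).round(0))
E
```

```text
shift [1.952 0.182 0.252]
turn [-0.047 -0.003  0.003]
0.29978004102389444 2.45 [589.27221898 242.66712876 217.59785171]
303 [[572. 201. 160.]
 [640. 245. 174.]
 [659. 282. 238.]]
```

View pics/s1.png

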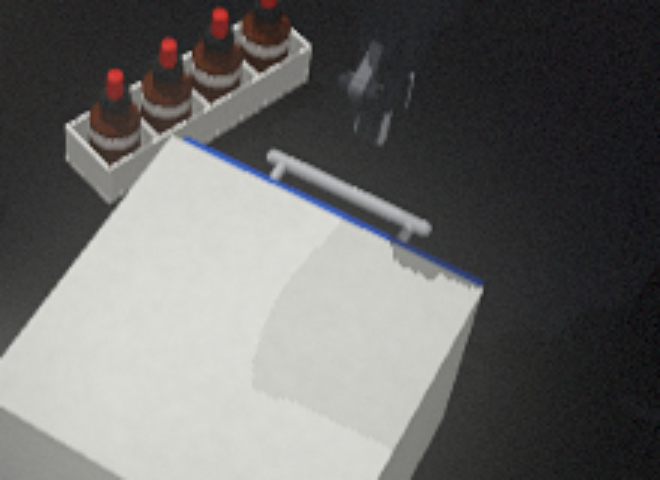

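The crop shows the bar clear, from (275,158) to (425,230), with the fingertips above and left of it at (370,90). I'll correct xy and then descend.

Call:
play_rows:
  moves:
    - [[0, 0.18, 0.25], [-0.05, 0, 0], 0.7]
    - [[0, 0.18, 0.25], [-0.05, 0, 0], 0.7]
    - [[0.4, 0.18, 0.25], [-0.05, 0, 0], 0.7]
    - [[0.8, 0.18, 0.25], [-0.05, 0, 0], 0.7]
    - [[1.2, 0.18, 0.25], [-0.05, 0, 0], 0.7]
    - [[1.5, 0.18, 0.25], [-0.05, 0, 0], 0.7]
    - [[1.8, 0.18, 0.25], [-0.05, 0, 0], 0.7]
    - [[1.95, 0.18, 0.25], [-0.05, 0, 0], 0.7]

```text
time_s: 3.55
tcp_pos: [600.2, 233.7, 119.7]
eef_rot: [1.032, 1.313, -1.032]
wrist_force: [-0.2, 0.7, 4.8]
opening: 0.299
```

Call:
play_rows:
  moves:
    - [[0, 0, 0], [0, 0, 0], 0.85]
    - [[0, 0, 0], [0, 0, 0], 0.95]
    - [[0, 0, 0], [0, 0, 0], 1]
    - [[0, 0, 0], [0, 0, 0], 1]
    - [[0, 0, 0], [0, 0, 0], 1]
  force: 40

```text
time_s: 4.18
tcp_pos: [599.3, 233.4, 119.6]
eef_rot: [1.031, 1.314, -1.034]
wrist_force: [-4.4, -1.8, -1.6]
opening: 0.112
```

Call:
play_rows:
  moves:
    - [[0, -0.1, 0], [0, 0, 0], 1]
    - [[0, -0.3, 0], [0, 0, 0], 1]
    - [[0, -0.55, 0], [0, 0, 0], 1]
    - [[0, -0.8, 0], [0, 0, 0], 1]
    - [[0, -1.05, 0], [0, 0, 0], 1]
    - [[0, -1.3, 0], [0, 0, 0], 1]
    - [[0, -1.5, 0], [0, 0, 0], 1]
    - [[0, -1.6, 0], [0, 0, 0], 1]

```text
time_s: 5.18
tcp_pos: [520.8, 214.6, 119.7]
eef_rot: [1.031, 1.315, -1.034]
wrist_force: [-0.5, 5.5, -11.0]
opening: 0.108
```

Call:
play_rows:
  moves:
    - [[0, -0.2, 0], [0, 0, 0], 1]
    - [[0, -0.45, 0], [0, 0, 0], 1]
    - [[0, -0.7, 0], [0, 0, 0], 1]
    - [[0, -0.95, 0], [0, 0, 0], 1]
    - [[0, -1.15, 0], [0, 0, 0], 1]
    - [[0, -1.3, 0], [0, 0, 0], 1]
    - [[0, -1.35, 0], [0, 0, 0], 1]
    - [[0, -1.35, 0], [0, 0, 0], 1]

```text
time_s: 6.18
tcp_pos: [454.0, 198.7, 119.7]
eef_rot: [1.03, 1.316, -1.035]
wrist_force: [-2.4, 6.5, -10.3]
opening: 0.11
```

Call:
play_rows:
  moves:
    - [[0, 0, 0], [0, 0, 0], 0.7]
    - [[0, 0, 0], [0, 0, 0], 0.7]
    - [[0, 0, 0], [0, 0, 0], 0.7]
    - [[-0.4, 0, 0], [0, 0, 0], 0.7]
    - [[-0.9, 0, 0], [0, 0, 0], 0.7]
    - [[-1.5, 0, 0], [0, 0, 0], 0.7]
    - [[-2.1, 0, 0], [0, 0, 0], 0.7]
    - [[-2.6, 0, 0], [0, 0, 0], 0.6]

```text
time_s: 7.18
tcp_pos: [454.7, 198.6, 251.1]
eef_rot: [1.031, 1.315, -1.035]
wrist_force: [-0.9, 0.3, 0.4]
opening: 0.4
```

```bash
python3 - <<'E'
from h import *
s=state();print(s['time_s'],s['tcp_pos'],s['opening'])
for c in ['scene','top']:
    p,d=read_camera(c); np.savez(f'{c}1.npz',p=p,d=d); cv2.imwrite(f'pics/{c}1.png',p[...,::-1])
    print([(np.round(b['point']).tolist(),round(b['conf'],2)) for b in boxes_of('lamp',c)],[(np.round(b['point']).tolist(),round(b['conf'],2)) for b in boxes_of('cab_drawer0_handle',c)])
a=cv2.imread('pics/scene1.png')[240:420,260:500];b=cv2.imread('pics/top1.png')[20:300,40:340]
a=cv2.resize(a,(600,450));b=cv2.resize(b,(480,450));cv2.imwrite('pics/c1.png',cv2.resize(np.hstack([a,b]),None,fx=.74,fy=.74))
E
```

```text
7.175 [454.71724703 198.61422548 251.07508816] 0.399662214215757
[([575.0, 212.0, 125.0], 0.8)] [([517.0, 227.0, 125.0], 0.69)]
[([567.0, 199.0, 122.0], 0.58)] [([574.0, 234.0, 98.0], 0.58)]
```

View pics/c1.png

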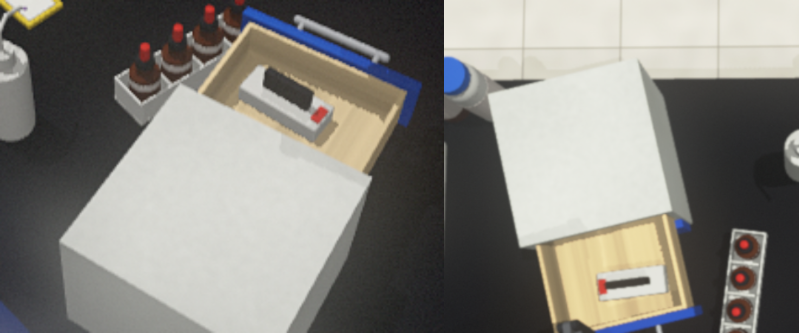

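The drawer is open and the lamp lies in it, body and black grip visible in both views (grip at crop (288,88) left and (625,283) right), turned a few degrees from the drawer. Now I'll measure it.

```bash
cat > lamp.py <<'E'
from h import *
for c in ['scene','top']:
    z=np.load(c+'1.npz');P=cloud(c,z['d']);d=z['d'];hs=cv2.cvtColor(z['p'],cv2.COLOR_RGB2HSV)
    C=cloud(c,np.zeros((480,640),np.float32))[0,0]; D=cloud(c,np.ones((480,640),np.float32))-C
    near=(d>0)&(np.hypot(P[...,0]-571,P[...,1]-203)<75)
    w=near&(P[...,2]>112)&(P[...,2]<135)&(hs[...,2]>110)&((hs[...,1]<45)|(hs[...,0]<6)|(hs[...,0]>172))
    g=near&(P[...,2]>125)&(P[...,2]<165)&(hs[...,2]<70)
    for n,m,h in (('body',w,123),('grip',g,153)):
        m=cv2.morphologyEx(m.astype(np.uint8),cv2.MORPH_OPEN,np.ones((2,2)))>0
        if n=='grip': m&=P[...,2]>145
        k,l,st,_=cv2.connectedComponentsWithStats(m.astype(np.uint8)); m=l==1+np.argmax(st[1:,4])
        G=C+D*((h-C[2])/D[...,2])[...,None]; q=G[m][:,:2].astype(np.float32)
        r=cv2.minAreaRect(q);e=np.linalg.eigh(np.cov(q.T))[1][:,1]
        print(c,n,len(q),np.round(r[0],1),np.round(r[1],1),round(r[2],1),'pca',np.degrees(np.arctan2(e[1],e[0])).round(1),'z',np.median(P[m][:,2]).round(1),q.mean(0).round(1))
E
python3 lamp.py
```

```text
scene body 624 [570.  208.9] [ 52.9 112.1] 7.1 pca 100.3 z 123.0 [574.7 213. ]
scene grip 122 [570.6 208.1] [15.3 59.4] 7.3 pca 97.1 z 152.0 [569.4 208.5]
top body 1068 [565.  200.5] [ 44.8 110.6] 7.6 pca 97.9 z 122.9 [564.8 198.4]
top grip 3 [569.1 172. ] [3.7 0. ] 0.8 pca -179.2 z 148.3 [569.1 172. ]
```

```bash
python3 - <<'E'
from h import *
ims=[]
for c in ['scene','top']:
    z=np.load(c+'1.npz');P=cloud(c,z['d']);d=z['d'];hs=cv2.cvtColor(z['p'],cv2.COLOR_RGB2HSV)
    C=cloud(c,np.zeros((480,640),np.float32))[0,0];print(c,'cam',C.round(0))
    near=(d>0)&(np.hypot(P[...,0]-569,P[...,1]-205)<50)&(hs[...,2]<90)&(P[...,2]>110)
    print(near.sum(),np.percentile(P[near],[2,25,50,75,98],axis=0).round(0).tolist())
    im=z['p'][...,::-1].copy()
    # overlay for hypotheses
    o=[]
    for (x,y),col in (((565,200.5),(0,255,0)),((570.3,208.5),(255,0,255))):
        t=np.radians(7.5);X=np.array([np.cos(t),np.sin(t)]);Y=np.array([-X[1],X[0]])
        o.append((x,y,col,X,Y))
    u0=proj(c,[568,205,123])[0].astype(int)
    x0,y0=u0-[45,35];s=8
    cr=cv2.resize(im[y0:y0+70,x0:x0+90],None,fx=s*.6,fy=s*.6,interpolation=cv2.INTER_CUBIC)
    for x,y,col,X,Y in o:
        for hx,hy,h in ((23,55,123),(6,32,153)):
            q=[[*(np.array([x,y])+i*hx*X+j*hy*Y),h] for i,j in((1,1),(1,-1),(-1,-1),(-1,1))]
            pp=((proj(c,q)-[x0,y0])*s*.6).astype(int);cv2.polylines(cr,[pp],True,col,1)
    ims.append(cr)
cv2.imwrite('pics/ov.png',np.hstack(ims)[:, :]) ; print(np.hstack(ims).shape)
cv2.imwrite('pics/ov.png',np.hstack(ims)) if np.hstack(ims).shape[1]<=800 else cv2.imwrite('pics/ov.png',np.vstack(ims) if np.vstack(ims).shape[0]<=600 else cv2.resize(np.hstack(ims),(800,int(800*ims[0].shape[0]/np.hstack(ims).shape[1]))))
E
```

```text
scene cam [1219.  609. 1079.]
313 [[529.0, 175.0, 124.0], [566.0, 191.0, 134.0], [569.0, 206.0, 145.0], [571.0, 221.0, 153.0], [575.0, 235.0, 301.0]]
top cam [564. -55. 993.]
186 [[520.0, 173.0, 138.0], [563.0, 186.0, 152.0], [565.0, 202.0, 153.0], [569.0, 216.0, 154.0], [573.0, 232.0, 350.0]]
(336, 864, 3)
```

View pics/ov.png

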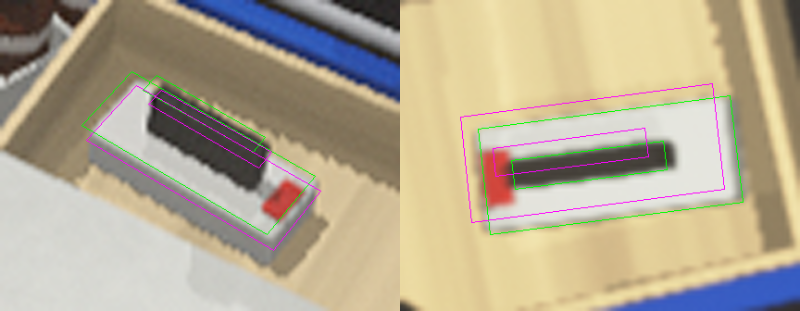

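The overlay (green = top-camera fit) fits tightly in the top view and lies about 5 mm off in the scene view. I'll grasp between the two estimates, as the jaws centre the rib anyway.

```bash
python3 - <<'E'
from h import *
move_to([567,203,200],axes=axes(7.5))
E
```

```text
shift [0.963 2.218 0.446]
turn [ 1.225 -0.004  0.069]
```

Call:
play_rows:
  moves:
    - [[0, 0.5, 0.1], [0.3, 0, 0], 0.5]
    - [[0, 1, 0.2], [0.6, 0, 0], 0.5]
    - [[0, 1.6, 0.35], [0.9, 0, 0.05], 0.5]
    - [[0.2, 2, 0.42], [1.2, 0, 0.07], 0.5]
    - [[0.5, 2.22, 0.45], [1.23, 0, 0.07], 0.5]
    - [[0.8, 2.22, 0.45], [1.23, 0, 0.07], 0.5]
    - [[0.96, 2.22, 0.45], [1.23, 0, 0.07], 0.5]
    - [[0.96, 2.22, 0.45], [1.23, 0, 0.07], 0.5]

```text
time_s: 8.48
tcp_pos: [566.5, 202.9, 199.6]
eef_rot: [1.112, 1.269, -1.113]
wrist_force: [-0.1, 0.4, -0.2]
opening: 0.5
```

```bash
python3 - <<'E'
from h import *
s=state();print(s['time_s'],s['tcp_pos'],s['opening'],s['wrist_force'])
move_to([567,203,127],axes=axes(7.5))
p,d=read_camera('scene')
cv2.imwrite('pics/s2.png',cv2.resize(p[230:400,290:490,::-1],None,fx=3,fy=3))
E
```

```text
8.475 [566.5025752  202.85325396 199.64007417] 0.49992700176599353 [-0.09636143  0.43438483 -0.21511915]
shift [ 1.453e+00  1.200e-02 -1.000e-03]
turn [-0.001 -0.002  0.012]
```

View pics/s2.png

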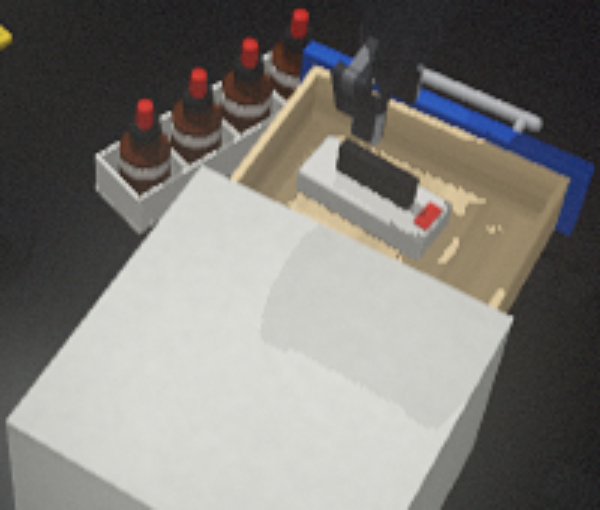

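The fingers hang at (360,100) above the lamp, straddling the rib's line at (378,172). I'll descend and close.

Call:
play_rows:
  moves:
    - [[0.3, 0, 0], [0, 0, 0], 0.5]
    - [[0.6, 0, 0], [0, 0, 0], 0.5]
    - [[0.9, 0, 0], [0, 0, 0], 0.5]
    - [[1.1, 0, 0], [0, 0, 0], 0.5]
    - [[1.3, 0, 0], [0, 0, 0], 0.5]
    - [[1.4, 0, 0], [0, 0, 0], 0.5]
    - [[1.45, 0, 0], [0, 0, 0], 0.5]

```text
time_s: 9.4
tcp_pos: [566.9, 202.9, 127.6]
eef_rot: [1.113, 1.268, -1.112]
wrist_force: [-0.3, 0.1, 0.1]
opening: 0.5
```

Call:
play_rows:
  moves:
    - [[0, 0, 0], [0, 0, 0], 0.6]
    - [[0, 0, 0], [0, 0, 0], 0.7]
    - [[0, 0, 0], [0, 0, 0], 0.8]
    - [[0, 0, 0], [0, 0, 0], 0.9]
    - [[0, 0, 0], [0, 0, 0], 1]
    - [[0, 0, 0], [0, 0, 0], 1]
    - [[0, 0, 0], [0, 0, 0], 1]
  force: 50

```text
time_s: 10.28
tcp_pos: [567.0, 203.0, 127.9]
eef_rot: [1.113, 1.268, -1.112]
wrist_force: [-0.4, -0.9, 4.7]
opening: 0.131
```

Call:
play_rows:
  moves:
    - [[-0.1, 0, 0], [0, 0, 0], 1]
    - [[-0.3, 0, 0], [0, 0, 0], 1]
    - [[-0.6, 0, 0], [0, 0, 0], 1]
    - [[-0.9, 0, 0], [0, 0, 0], 1]
    - [[-1.3, 0, 0], [0, 0, 0], 1]
    - [[-1.7, 0, 0], [0, 0, 0], 1]
    - [[-2, 0, 0], [0, 0, 0], 1]
    - [[-2.1, 0, 0], [0, 0, 0], 1]

```text
time_s: 11.28
tcp_pos: [567.1, 203.0, 234.1]
eef_rot: [1.114, 1.267, -1.111]
wrist_force: [0.2, 0.2, -3.9]
opening: 0.132
```

```bash
python3 - <<'E'
from h import *
s=state();print(s['time_s'],s['tcp_pos'],s['opening'],s['wrist_force'],s['wrist_torque'])
move_to([580,29,232],axes=axes(4));move_to([624.5,-247.5,232],axes=axes(0))
E
```

```text
11.275 [567.1037449  202.9787061  234.07711797] 0.13210808774715274 [ 0.18494196  0.19785203 -3.93332216] [-0.02095308  0.02224783 -0.01924503]
shift [ 0.039 -0.198  3.484]
turn [ 0.699 -0.007 -0.023]
shift [ 0.036 -0.037  9.082]
turn [ 1.499 -0.008 -0.022]
```

Call:
play_rows:
  moves:
    - [[0, 0, 0.3], [0.1, 0, 0], 1]
    - [[0, 0, 0.8], [0.2, 0, 0], 1]
    - [[0, -0.1, 1.4], [0.3, 0, 0], 1]
    - [[0, -0.15, 2.1], [0.45, 0, 0], 1]
    - [[0, -0.2, 2.8], [0.6, 0, 0], 1]
    - [[0, -0.2, 3.5], [0.7, 0, 0], 1]
    - [[0, -0.2, 4.2], [0.8, 0, 0], 1]
    - [[0, -0.2, 4.9], [0.9, 0, 0], 1]

```text
time_s: 12.28
tcp_pos: [588.7, -43.3, 233.2]
eef_rot: [1.172, 1.233, -1.171]
wrist_force: [0.5, 0.1, -3.3]
opening: 0.131
```

```bash
python3 - <<'E'
from h import *
s=state();print(s['time_s'],s['tcp_pos'],s['opening'],s['wrist_force'])
move_to([624.5,-247.5,150],axes=axes(0))
E
```

```text
12.275 [588.74924078 -43.27794528 233.18061714] 0.13085742251345592 [ 0.46767899  0.13504878 -3.34713058]
shift [1.66  0.504 4.117]
turn [ 0.586 -0.01  -0.008]
```

Call:
play_rows:
  moves:
    - [[0, 0.07, 0.6], [0.1, 0, 0], 1]
    - [[0, 0.15, 1.3], [0.2, 0, 0], 1]
    - [[0, 0.25, 2], [0.3, 0, 0], 1]
    - [[0.2, 0.33, 2.7], [0.4, 0, 0], 1]
    - [[0.6, 0.42, 3.4], [0.5, 0, 0], 1]
    - [[1, 0.48, 3.9], [0.59, 0, 0], 1]
    - [[1.4, 0.5, 4.12], [0.59, 0, 0], 1]
    - [[1.66, 0.5, 4.12], [0.59, 0, 0], 1]

```text
time_s: 13.28
tcp_pos: [623.8, -247.7, 148.1]
eef_rot: [1.211, 1.211, -1.21]
wrist_force: [0.3, -0.3, -2.4]
opening: 0.131
```

Call:
play_rows:
  moves:
    - [[0, 0, 0], [0, 0, 0], 1]
    - [[0, 0, 0], [0, 0, 0], 1]

```text
time_s: 13.52
tcp_pos: [624.0, -246.9, 148.7]
eef_rot: [1.21, 1.211, -1.209]
wrist_force: [0.1, 0.3, -1.9]
opening: 0.129
```

```bash
python3 - <<'E'
from h import *
s=state();print(s['time_s'],s['tcp_pos'],s['opening'],s['wrist_force'],s['wrist_torque'])
cr=[]
for c in ['scene','top']:
    p,d=read_camera(c);np.savez(c+'2.npz',p=p,d=d)
    print(c,[(np.round(b['point']).tolist(),round(b['conf'],2)) for b in boxes_of('lamp',c)])
    u,v=proj(c,[624,-247,80])[0].astype(int);cr.append(cv2.resize(p[v-60:v+60,u-80:u+80,::-1],(560,420),interpolation=cv2.INTER_CUBIC))
cv2.imwrite('pics/p2.png',cv2.resize(np.hstack(cr),(800,300)))
E
```

```text
13.525 [ 624.04085053 -246.86844002  148.68867624] 0.12896758998861732 [ 0.11371335  0.29194632 -1.90963788] [ 0.00602604  0.00993252 -0.02424428]
scene [([636.0, -218.0, 146.0], 0.66)]
top [([627.0, -201.0, 144.0], 0.77)]
```

View pics/p2.png

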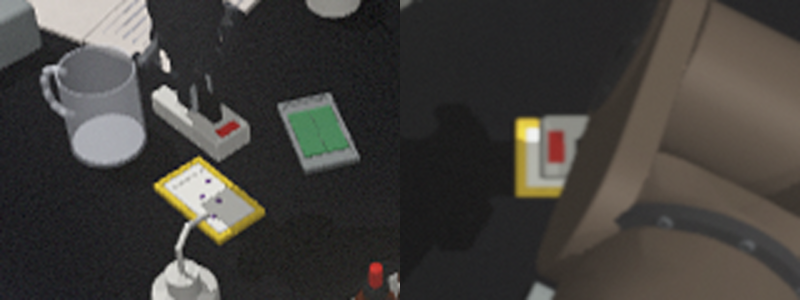

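The scene view (left) shows the lamp held level over the yellow tray, red mark at (228,128). In the top view (right) the arm hides all but its +y end, at about (555,145). I'll measure the lamp in the hand.

```bash
cat > inhand.py <<'E'
import sys
from h import *
tag=sys.argv[1];T=state()['tcp_pos'];lo,hi=float(sys.argv[2]),float(sys.argv[3])  # body-top z band
for c in ['scene','top']:
    z=np.load(c+tag+'.npz');P=cloud(c,z['d']);d=z['d'];hs=cv2.cvtColor(z['p'],cv2.COLOR_RGB2HSV)
    C=cloud(c,np.zeros((480,640),np.float32))[0,0]; D=cloud(c,np.ones((480,640),np.float32))-C
    m=(d>0)&(abs(P[...,0]-T[0])<40)&(abs(P[...,1]-T[1])<75)&(P[...,2]>lo)&(P[...,2]<hi)&(hs[...,2]>75)&((hs[...,1]<60)|(hs[...,0]<6)|(hs[...,0]>172))
    k,l,st,_=cv2.connectedComponentsWithStats(m.astype(np.uint8)); 
    for i in np.argsort(-st[1:,4])[:2]+1:
        q=P[l==i]; zt=np.median(q[:,2])
        G=(C+D*((zt-C[2])/D[...,2])[...,None])[l==i][:,:2].astype(np.float32)
        r=cv2.minAreaRect(G);A=np.c_[q[:,:2]-T[:2],np.ones(len(q))];co=np.linalg.lstsq(A,q[:,2],rcond=None)[0]
        print(c,len(q),'rect',np.round(r[0],1),np.round(r[1],1),round(r[2],1),'x',np.percentile(G[:,0],[1,99]).round(1),'y',np.percentile(G[:,1],[1,99]).round(1),'z',zt.round(1),'slopes deg',np.degrees(co[:2]).round(1))
print(T)
E
python3 inhand.py 2 138 152
```

```text
scene 332 rect [ 626.3 -242.7] [ 49.  115.3] 2.7 x [601.8 649.5] y [-298. -187.] z 144.2 slopes deg [ 0.2 -0. ]
top 339 rect [ 625.1 -205.4] [33.3 44.9] 89.5 x [602.7 647.4] y [-220.3 -188.7] z 144.5 slopes deg [-1.  -0.2]
[ 624.04670904 -247.41891093  148.93489833]
```

Call:
play_rows:
  moves:
    - [[0.2, 0.01, 0.1], [0, 0, 0], 1]
    - [[0.6, 0.01, 0.1], [0, 0, 0], 1]
    - [[1, 0.01, 0.1], [0, 0, 0], 1]
    - [[1.3, 0.01, 0.1], [0, 0, 0], 1]
    - [[1.55, 0.01, 0.1], [0, 0, 0], 1]
    - [[1.7, 0.01, 0.1], [0, 0, 0], 1]
    - [[1.77, 0.01, 0.1], [0, 0, 0], 1]
    - [[1.77, 0.01, 0.1], [0, 0, 0], 1]

```text
time_s: 14.72
tcp_pos: [624.7, -252.3, 60.5]
eef_rot: [1.21, 1.21, -1.209]
wrist_force: [0.6, -0.2, -2.3]
opening: 0.13
```

```bash
python3 - <<'E'
from h import *
s=state();print(s['time_s'],s['tcp_pos'],s['opening'],s['wrist_force'],s['wrist_torque'])
cr=[]
for c in ['scene','top']:
    p,d=read_camera(c);np.savez(c+'3.npz',p=p,d=d)
    u,v=proj(c,[624,-247,20])[0].astype(int);cr.append(cv2.resize(p[v-48:v+48,u-64:u+64,::-1],(560,420),interpolation=cv2.INTER_CUBIC))
cv2.imwrite('pics/p3.png',cv2.resize(np.hstack(cr),(800,300)))
move_to([624.3,-252,49],axes=axes(0))
E
python3 inhand.py 3 48 64
```

```text
14.725 [ 624.67202982 -252.30674665   60.54922521] 0.12966113777413588 [ 0.57066956 -0.15447825 -2.31426018] [ 0.02047816 -0.02633186 -0.01963459]
shift [ 0.238 -0.009 -0.008]
turn [-0.004 -0.011 -0.007]
scene 328 rect [ 626.5 -248.2] [115.8  50.6] 89.9 x [602.1 651.2] y [-303.5 -191.1] z 55.9 slopes deg [-2.4 -0.5]
top 240 rect [ 625.3 -208.8] [28.6 41.2] 89.6 x [604.7 645.8] y [-221.1 -194.3] z 56.0 slopes deg [-0.7 -2.1]
[ 624.74497522 -252.39717295   60.89222517]
```

View pics/p3.png

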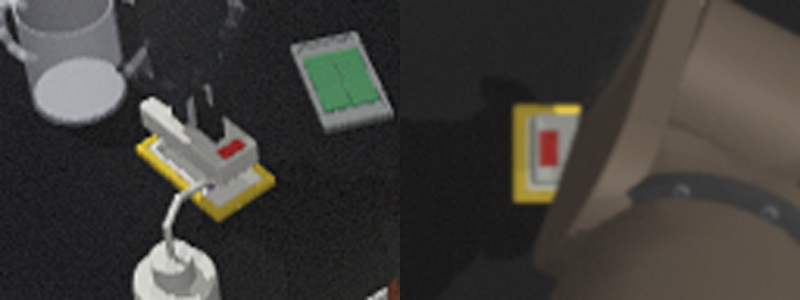

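The lamp is centred over the tray in both views (left: (200,145) over the tray at (205,175); right: end inset evenly at (545,150)). About 12 mm of descent remains.

Call:
play_rows:
  moves:
    - [[0.06, 0, -0.01], [0, 0, 0], 1]
    - [[0.12, 0, -0.01], [0, 0, 0], 1]
    - [[0.18, 0, -0.01], [0, 0, 0], 1]
    - [[0.22, 0, -0.01], [0, 0, 0], 1]
    - [[0.24, 0, -0.01], [0, 0, 0], 1]
    - [[0.24, 0, -0.01], [0, 0, 0], 1]
    - [[0.24, 0, -0.01], [0, 0, 0], 1]
    - [[0.24, 0, -0.01], [0, 0, 0], 1]

```text
time_s: 15.82
tcp_pos: [624.8, -251.9, 49.0]
eef_rot: [1.21, 1.209, -1.208]
wrist_force: [-0.0, 0.5, -2.1]
opening: 0.127
```

```bash
python3 - <<'E'
from h import *
s=state();print(s['time_s'],s['tcp_pos'],s['opening'],s['wrist_force'],np.abs(s['qvel']).max())
cr=[]
for c in ['scene','top']:
    p,d=read_camera(c);np.savez(c+'4.npz',p=p,d=d);cr.append(p[...,::-1])
    print(c,[np.round(b['point']).tolist() for b in boxes_of('dropper0',c)],[np.round(b['point']).tolist() for b in boxes_of('jug',c)])
a=cr[0][60:420,140:620]
cv2.imwrite('pics/p4.png',cv2.resize(a,(780,585),interpolation=cv2.INTER_CUBIC))
move_to([624.3,-252,48.7],axes=axes(0))
E
python3 inhand.py 4 37 53
```

```text
15.825 [ 624.82587072 -251.88376321   49.00223165] 0.1268074748016101 [-0.04806688  0.48501777 -2.12960813] 0.0014552960015707006
scene [[582.0, 36.0, 67.0], [477.0, 47.0, 69.0], [525.0, 42.0, 62.0], [633.0, 31.0, 68.0]] [[655.0, -390.0, 72.0]]
top [[578.0, 23.0, 67.0], [472.0, 36.0, 66.0], [630.0, 17.0, 67.0], [524.0, 33.0, 69.0]] [[662.0, -443.0, 81.0]]
shift [ 0.005 -0.01   0.002]
turn [-0.004 -0.01  -0.009]
scene 308 rect [ 626.9 -246.9] [116.8  50.9] 89.4 x [602.6 650.4] y [-303.4 -190.5] z 44.7 slopes deg [-1.1 -0.1]
top 237 rect [ 625.  -207.6] [26.9 43.8] 89.6 x [603.2 646.8] y [-220.4 -194. ] z 44.3 slopes deg [ 0.6 -1.2]
[ 624.79866011 -251.88328191   48.96381002]
```

View pics/p4.png

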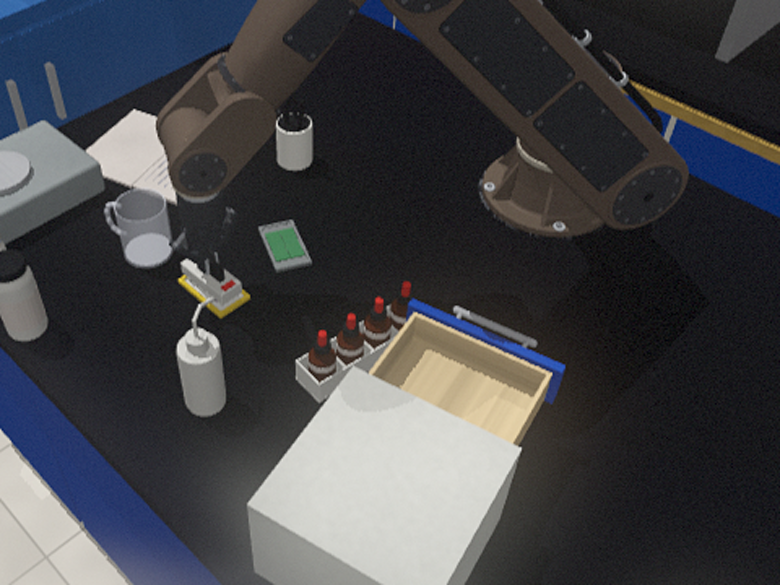

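The picture shows the lamp held just over the yellow tray (215,285). The four bottles, the jug (145,230) and the wash bottle stand where they were. Its body top measures 44.5 mm, so the underside is about 10 mm above the plate, and the wrist carries only the lamp's weight. Handing in.

```bash
python3 -c "
from plant import *
print(close_job())"
```

```text
the job is handed in; nothing more can be done
None
```

The job is handed in, at about 16 s on the robot's clock. I pulled the top drawer open about 150 mm and took the lamp by its black grip. I carried it over the rack, crossing at x of about 585 mm with its underside about 85 mm above the bottle tops. It is now held still over the white spotted plate in the yellow tray.

- **Height:** the lamp's body top measured 44.5 mm in both cameras, which puts the underside about 10 mm above the plate. The wrist carries about 2.1 N, just the lamp's weight, so it is not touching the plate or tray.
- **Centring:** the lamp is about 1 mm off the plate's centre by the top camera, and it is lined up within about 1°. The scene camera puts it about 3 mm off in x, but its outline also came out about 5 mm too wide. I trusted the top camera, although the arm hid all but one end of the lamp in that view.
- **Level:** depth slopes came out between -1.2° and 0.6°, within the noise. The tool points straight down.
- **Bottles and jug:** the bottles were re-detected within about 5 mm of where they started, and so was the jug in the scene camera. The top camera's jug reading moved about 24 mm (partly hidden by the arm, I think), but the jug stands in the same place in the last scene picture.

One earlier disagreement: with the lamp still in the drawer, the two cameras differed by 5 to 8 mm on its position. I grasped between the two, then measured the lamp in the hand and shifted about 5 mm before lowering it.

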